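# Check that a rebuilt brake lever goes firm short of the bar

## Task

The trail-bike handlebar in the bench vise carries a rebuilt front-brake master cylinder with its outlet plugged: with the outside of your fingers, press the brake lever (the one beside the fluid reservoir) in towards its grip until it goes firm, well short of the bar, and keep a firm push on it for three seconds to see that it does not sink. Then take your fingers away so that the lever springs back out by itself, and finish clear of everything. Only push the lever, no harder than a strong finger would: do not pinch it or take it between the fingers, do not squeeze against the grip or lean on the handlebar, leave the clutch lever on the other side alone, and leave the bottle, can, wrench and dish where they stand.

Things in the scene. Friction and masses are not known exactly. Their poses are not given: they have to be found in the camera images.
- vise: Grey swivel bench vise, 100 mm jaws, bolted down near the bench's far edge; fixed. Base about 190 mm across, jaw tops 166 mm up. Holds the handlebar rigidly. Origin: on the bench at the centre of its round base. x: along the screw to its head and tommy bar (away from the robot, yaw within 0.26 rad, differs each time); y: along jaws and handlebar; z up.
- handlebar: Dark 22 mm steel bar, 720 mm wide, origin and axes of the vise. Its outer sections are level, bar centre 225 mm up, swept to +x by 0.12 rad, with 32 mm black grips; both levers are level with them, on the robot's side (-x). +y side: master cylinder with box-shaped reservoir (60 x 38 mm, black cover, top 264 mm up) just inboard of the brake lever's pivot. -y side: slim clutch perch.
- brake_press (a point): Where to press: middle of the brake lever's finger area, on the blade face looking to the robot, 225 mm up, 105 mm out from the pivot. Plain aluminium blade, 9 mm thick (x), 14 mm high (z), nearly straight 40 mm either way, 17 mm ball at the outer end; the grip is 56 mm behind the blade at rest. Axes turn with the lever: x pressing direction to the grip, y outwards along the blade, z up.
- brake_pivot (a point): The brake lever's pivot, an upright hinge line, at the lever's mid-height. Axes as for the press point, which lies at x -47.5, y +105, z 0 mm from here.
- brake_lever (a joint): Swing of the brake lever, rad: 0 at rest (out), growing towards the grip. A return spring needs 3 N at the press point to start and 5 N near the end. It goes firm at 0.20 rad (21 mm of travel at the press point), then gives only 1 to 2 mm more under 15 N. A firm push is 10 to 20 N; above 40 N would bend it. Let go, it springs back to 0 at once.
- clutch_mid (a point): Middle of the clutch lever's blade (front face, 225 mm up), a lever of the same shape on the other (-y) side of the handlebar, without reservoir. x towards its grip, y inwards along the blade to its pivot, z up. To be left alone.
- clutch_lever (a joint): Swing of the clutch lever, rad: 0 at rest, growing towards its grip; it has no cable and gives way very easily.
- fluid_bottle: Bystander: white plastic bottle of brake fluid with black cap, 60 mm diameter, 145 mm tall, standing loose on the bench. Origin: centre of its underside, z up.
- grease_can: Bystander: plain steel can, 76 mm diameter, 75 mm tall, standing loose. Origin: centre of its underside, z up.
- wrench: Bystander: steel wrench, 170 mm long, lying loose on the bench along its x. Origin: centre of its underside.
- parts_dish: Bystander: round steel parts dish, 120 mm diameter, 28 mm high, standing loose. Origin: centre of its underside, z up.

How it is judged:
By the outcome, as a careful person would: the job done as asked, in the order asked, and still so for the second after the job is handed in, with the robot touching nothing.
It also fails if it takes over 40 s, if anything falls off the work surface, if the arm or the gripper's body presses on something with over 40 N, if the wrist force passes 120 N, or if a joint passes its speed limit or range.

## Robot

A 6-joint arm with a two-finger parallel gripper is mounted at the origin on the work surface. World frame = base frame: x ahead of the robot, y to its left, z up, the work surface at z = 0. Lengths are in m, angles in degrees, forces in N, time in s.
With the tool pointing down it reaches from about 0.3 to 1 m from the base axis. Payload 5.1 kg.
Tool frame: the origin (TCP) lies between the finger pads; the fingertips stand 11 mm ahead of it and the grasp point (between the pads) lies 8 mm behind it; y points along the fingers, z is the direction in which the jaws open and shut, and the axes are right-handed (so a half turn about y gives the same grasp; the last joint's range is limited). The gripper opens to 95 mm and grips with 3 to 60 N. Pads are 20 mm wide; open, the fingers measure 119 mm over their backs; the gripper's body (75 mm by 180 mm) begins 59 mm behind the grasp point.
Start: joints at [68.319, 7.093, 94.555, -0, 78.352, -4.733], TCP at [0.189, 0.622, 0.193] pointing down, gripper open.
Joint ranges: [-149.61, 149.61], [-58.7, 133.49], [1.44, 155.28], [-77.14, 257.14], [18.33, 153.61], [-166.67, 166.67]. Speed limits (degrees/s): [147.25, 147.25, 180, 180, 180, 180].

## Interface

Orientations are given as [roll, pitch, yaw] about the fixed x, y, z axes, in that order (R = Rz(yaw) Ry(pitch) Rx(roll)).
In Python, from plant import arm, gripper_to, planner, optics, job_done, telemetry gives the robot as it stands. Calls block until the motion is done:
- arm.move_ptp(position, orientation): joint-space move of the TCP to a pose.
- arm.move_l(position, frame=None, rate=0.15, threshold=None): straight line of the TCP; frame=None keeps the orientation; rate is the mean speed in m/s. With threshold (N) it stops when the force on the tool has changed by that much, and returns True; else False.
- arm.move_joints(angles): joint-space move.
- gripper_to(opening, force=None): opening from 0.0 (shut) to 1.0 (fully open); force is the grip in N (None keeps the last); returns when the fingers have stopped.
- arm.wait(seconds).
- planner.inverse_kinematics(position, orientation): joint angles nearest the present ones, or None.
- optics.read_camera(name): name is "scene" or "top" or "wrist"; returns the picture (420x560x3 uint8, red, green, blue); there is no depth.
- optics.calibration(name): a dict with "camera_matrix" (3x3 intrinsics, pixels), "R" (3x3) and "t" (3): a world point X has camera coordinates R X + t; the wrist camera has in their place "mount" (4x4, takes a point from camera to tool coordinates, whose origin is the TCP and whose axes are the tool frame's). Camera axes: x right, y down, z forward; pixel columns grow to the right and rows downward; lengths in m; the calibration is good to about 2 mm. A picture is of the moment at which its call begins: read the wrist's pose just before it. calibration takes no time and is no camera call.
A pose or a line that the arm cannot do raises arm.MotionError and nothing moves.
- job_done(): hands the job in, once; it reports no verdict.
Trained networks look in the newest picture that a camera, given by its name, has taken for a name from the list of things; names that differ only in an ending like _2 or _b are one class to them, and where a whole thing is asked for, a point or a joint stands for the part that bears it (a point fixed in the world has none). Each returns a list of dicts, best first, with "score" (0 to 1); they miss things now and then, are a little off and sometimes report something else, mostly with a low value. They report only what shows in the picture. A call takes as long as a camera call.
- optics.cut_out(camera, name): "mask" (420x560 bool, what is visible of it) and "box" ([left, top, right, bottom] in pixels, round what is visible of it).
- optics.mark_of(camera, name): "position" ([column, row] in pixels: a listed point, or the origin of a listed thing).
Readings, each from a call of its own:
- telemetry.get_time_s(): time.
- telemetry.get_q(): joint angles.
- telemetry.get_qvel(): joint speeds.
- telemetry.get_tau(): joint torques, N m.
- telemetry.get_position(): TCP position.
- telemetry.get_tcp_rot(): TCP orientation.
- telemetry.get_ft_force(): force on the tool from outside, world axes, zero at the start.
- telemetry.get_torque(): the same for the moment, N m.
- telemetry.get_finger_gap(): opening from 0.0 (shut) to 1.0 (fully open).
Only numpy, scipy, OpenCV 4.12 (cv2) and the standard library are available. Lean on these libraries where they do the work, as an engineer would, in place of code of your own. Each camera call takes 0.05 s, during which the arm holds its last target. There are 200 camera calls.

## Working session

There is one attempt and no reset: what is moved stays moved. The work goes in short steps, each a Python script; the robot and the scene stay as the last script left them, time stands still between calls to the robot, and variables do not carry over. Pictures are saved under pics/ and viewed, about 8 in all and at most 12, crops included, and the job is handed in when it is done.

```bash
mkdir -p pics; ls
cat > h.py <<'E'
import numpy as np, cv2
from plant import arm, gripper_to, planner, optics, job_done, telemetry
def ray(cam,px):
    c=optics.calibration(cam);K=np.array(c["camera_matrix"]);R=np.array(c["R"]);t=np.array(c["t"])
    return -R.T@t, R.T@np.linalg.solve(K,[px[0],px[1],1])
def atz(cam,px,z):
    o,d=ray(cam,px);return o+d*(z-o[2])/d[2]
def tri(a,pa,b,pb):
    A=[];y=[]
    for c,p in((a,pa),(b,pb)):
        o,d=ray(c,p);d/=np.linalg.norm(d);P=np.eye(3)-np.outer(d,d);A.append(P);y.append(P@o)
    X=np.linalg.lstsq(np.vstack(A),np.hstack(y),rcond=None)[0]
    o,d=ray(a,pa);d/=np.linalg.norm(d)
    return X,np.linalg.norm((np.eye(3)-np.outer(d,d))@(X-o))
E
python3 - <<'E'
from h import *
print(telemetry.get_time_s(),telemetry.get_tcp_rot(),telemetry.get_ft_force(), telemetry.get_finger_gap())
Z=dict(vise=0,handlebar=0,brake_press=.225,brake_pivot=.225,clutch_mid=.225,fluid_bottle=0,grease_can=0,wrench=0,parts_dish=0)
im={}
for c in("scene","top"):
    im[c]=optics.read_camera(c)
    print(c,np.round(ray(c,[280,210]),2).tolist())
    cv2.imwrite(f"pics/{c}.png",im[c][:,:,::-1])
    for n,z in Z.items():
        for m in optics.mark_of(c,n)[:2]: print(c,n,round(m["score"],2),np.round(m["position"],1),np.round(atz(c,m["position"],z),3))
print(optics.calibration("wrist")["mount"], telemetry.get_time_s())
E
```

```text
pics
0.0 [-9.01176046e+01  9.47244631e-03 -1.69436726e+01] [-1.07573487  0.21672085 -1.0469384 ] 0.9973547458954799
scene [[0.41, -0.49, 1.11], [0.14, 0.43, -0.89]]
scene vise 0.83 [290.5 232. ] [ 0.592 -0.042  0.   ]
scene brake_press 0.5 [239.9 112.9] [0.524 0.257 0.225]
scene brake_press 0.43 [309.2 338.9] [ 0.521 -0.382  0.225]
scene brake_pivot 0.72 [253.9 148.1] [0.532 0.13  0.225]
scene clutch_mid 0.7 [318.7 321.5] [ 0.553 -0.353  0.225]
scene fluid_bottle 0.95 [309.1 339.2] [ 0.548 -0.356  0.   ]
scene grease_can 0.85 [258.1 146.7] [0.578 0.289 0.   ]
scene wrench 0.61 [215.2 180. ] [0.41  0.201 0.   ]
scene parts_dish 0.83 [243.6 314.5] [ 0.395 -0.244  0.   ]
top [[0.42, -0.05, 1.1], [0.1, 0.03, -0.99]]
top brake_press 0.56 [141.  201.6] [0.526 0.263 0.225]
top brake_pivot 0.91 [198.7 181.6] [0.568 0.145 0.225]
top clutch_mid 0.72 [443.2 191.2] [ 0.551 -0.358  0.225]
top clutch_mid 0.42 [191.3 255.6] [0.416 0.155 0.225]
top fluid_bottle 0.65 [416.1 201.3] [ 0.557 -0.368  0.   ]
top grease_can 0.78 [159.1 193.4] [0.574 0.296 0.   ]
top wrench 0.94 [190.1 256.2] [0.413 0.21  0.   ]
top wrench 0.53 [143.1 201.8] [0.552 0.337 0.   ]
top parts_dish 0.55 [365.  266.8] [ 0.389 -0.234  0.   ]
[[-1.24198095e-04  9.57499778e-01  2.88433979e-01 -8.18641814e-02]
 [-2.82344154e-04 -2.88434003e-01  9.57499737e-01 -1.92113335e-01]
 [ 9.99999952e-01  3.74819960e-05  3.06167419e-04 -2.27703105e-04]
 [ 0.00000000e+00  0.00000000e+00  0.00000000e+00  1.00000000e+00]] 1.0
```

View pics/scene.png

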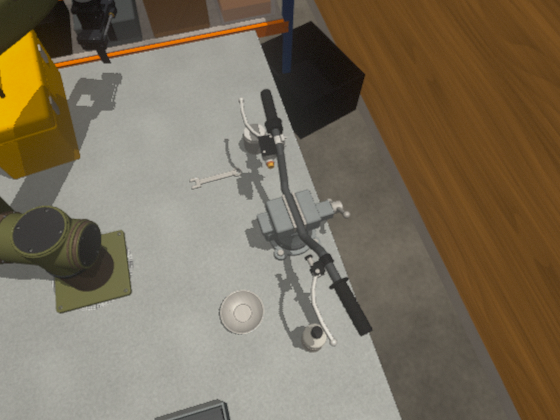

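View pics/top.png

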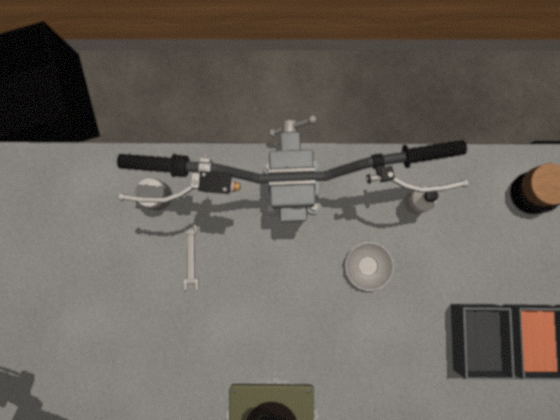

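The top view shows the brake lever on the left, from its ball at about (122,197) to the pivot at about (198,182), with the reservoir at (213,181). The scene view agrees: ball at (241,100), reservoir at (267,147). The networks' press point is about (0.525, 0.26). I'll go to a point in front of it with the gripper shut and look from there.

Run:
```python
from h import *
for p in ([119,160],[180,165],[410,157],[465,147],[122,197]): print(p,np.round(atz("top",p,.225),3))
psi=-4
for yaw in(-90+psi,90+psi): print(yaw,planner.inverse_kinematics([.435,.26,.33],[-90,0,yaw]),planner.inverse_kinematics([.53,.26,.22],[-90,0,yaw-11]))
gripper_to(0.0,10)
arm.move_ptp([.435,.26,.33],[-90,0,-90+psi])
P=telemetry.get_position();O=telemetry.get_tcp_rot()
from scipy.spatial.transform import Rotation as Ro
R=Ro.from_euler("xyz",O,degrees=True).as_matrix()
im=optics.read_camera("wrist");cv2.imwrite("pics/w1.png",im[:,:,::-1])
c=optics.calibration("wrist");M=np.array(c["mount"]);K=np.array(c["camera_matrix"])
T=np.eye(4);T[:3,:3]=R;T[:3,3]=P;W=T@M
print(P,O,telemetry.get_ft_force());np.savez("w1.npz",W=W,K=K)
for n in("brake_press","brake_pivot"):
    for m in optics.mark_of("wrist",n)[:2]:
        d=W[:3,:3]@np.linalg.solve(K,[*m["position"],1]);o=W[:3,3]
        print(n,round(m["score"],2),np.round(m["position"]),np.round(o+d*(.225-o[2])/d[2],4))
print(telemetry.get_time_s())
```

```text
[119, 160] [0.613 0.312 0.225]
[180, 165] [0.603 0.185 0.225]
[410, 157] [ 0.622 -0.292  0.225]
[465, 147] [ 0.644 -0.406  0.225]
[122, 197] [0.535 0.302 0.225]
-94 [ 2.47955077e+01 -1.41193045e+01  1.01857163e+02 -2.54444375e-14
  9.22621417e+01  2.87955077e+01] [ 2.09216384e+01 -1.27923677e+00  1.00655804e+02 -2.54444375e-14
  8.06234331e+01  3.59216384e+01]
86 [ 2.47955077e+01 -1.41193045e+01  1.01857163e+02 -2.54444375e-14
  9.22621417e+01 -1.51204492e+02] [  20.92163842   -1.27923677  100.65580369    0.           80.62343307
 -144.07836158]
[0.43466683 0.26059716 0.32947389] [-9.00493261e+01 -7.02222961e-03 -9.39236291e+01] [-0.30348953 -0.49025042  0.9404161 ]
brake_press 0.93 [379. 194.] [0.5233 0.2587 0.225 ]
brake_pivot 0.91 [420. 301.] [0.5632 0.1514 0.225 ]
4.3333
```

View pics/w1.png

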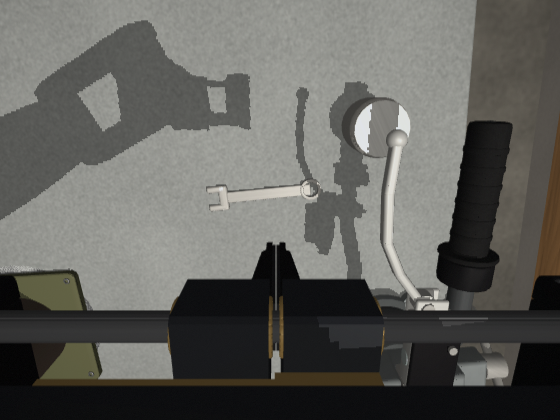

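The wrist view shows the blade from the ball at (397,139) through the press point at (379,194) to the pivot at (420,301). Press minus pivot is (-0.040, 0.107), so the lever yaw is about -4°, as predicted from the bar. Next I descend in front of the blade, then follow the arc while reading the force.

```bash
cat >> h.py <<'E'
psi=np.radians(-3.95);pv=np.array([.5633,.1512])
def rz(a): return np.array([[np.cos(a),-np.sin(a)],[np.sin(a),np.cos(a)]])
def pose(s):
    """s = advance (m) of finger face along press arc past the rest face; negative = clear of it"""
    th=max(s,0)/.105;a=psi-th
    xy=pv+rz(a)@np.array([-.0475-.012+min(s,0),.105])
    return [*xy,.222],[-90,0,-90+np.degrees(a)],np.array([np.cos(a),np.sin(a),0])
def go(s,rate=.02,**k):
    p,o,d=pose(s);return arm.move_l(p,o,rate=rate,**k)
def F(n,d): # reaction along -press
    return -(np.array(telemetry.get_ft_force())-n)@d
E
python3 - <<'E'
from h import *
p,o,d=pose(-.05)
arm.move_ptp([p[0],p[1],.33],o)
arm.move_l(p,rate=.1)
arm.wait(.2)
n=np.mean([telemetry.get_ft_force() for _ in range(5)],axis=0);print(n)
np.save("tare.npy",n)
go(-.012,.05)
print("pre",F(n,d),telemetry.get_position(),p)
hit=go(.008,.015,threshold=2.0)
P=np.array(telemetry.get_position());f=np.array(telemetry.get_ft_force())-n
print(hit,P,(P-pose(0)[0])@d,f,telemetry.get_time_s())
cv2.imwrite("pics/w2.png",optics.read_camera("wrist")[:,:,::-1])
cv2.imwrite("pics/s2.png",cv2.resize(optics.read_camera("scene")[60:240,150:390],None,fx=3,fy=3,interpolation=cv2.INTER_CUBIC)[:,:,::-1])
E
```

```text
[ 0.08402786 -0.56625172 -0.80014784]
pre -0.2886454322249036 [0.49908101 0.26086992 0.22191645] [np.float64(0.461293132772184), np.float64(0.26349358413714785), 0.222]
False [0.51953793 0.26370208 0.22200848] 0.008092080961905843 [0.41842603 0.72351062 0.86401582] 8.45
```

View pics/w2.png

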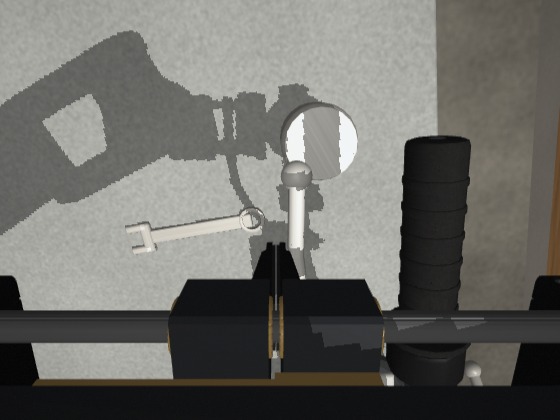

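View pics/s2.png

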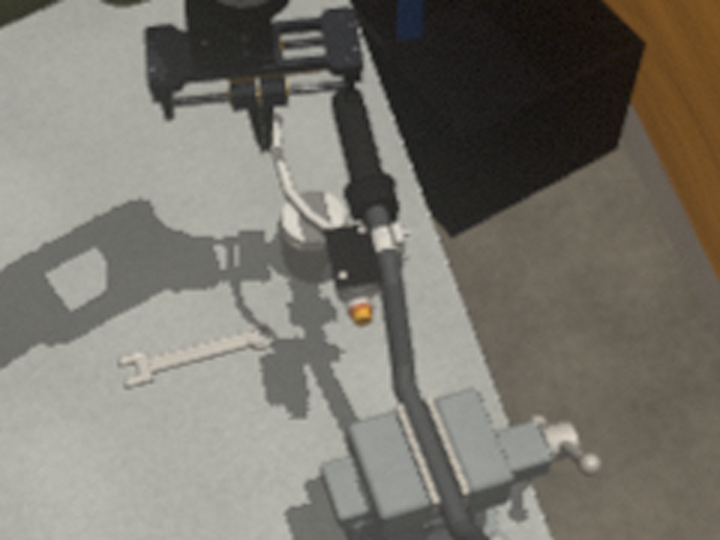

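The finger stands right beside the blade: in the wrist view its edge is at (295,262) and the blade at (297,215). There is no contact yet because the finger is thinner near the tip. The gripper body is above the grip, so I continue to contact and then press.

Run:
```python
from h import *
n=np.load("tare.npy");s=.008
def fm(s,k=4): 
    d=pose(s)[2];v=[]
    for _ in range(k): v.append(F(n,d)); arm.wait(.02)
    return np.mean(v)
c=None
while s<.022:
    s+=.0015;go(s,.03);f=fm(s)
    print(round(s,4),round(f,2))
    if f>2.2: c=s;break
print("contact",c,telemetry.get_time_s(),np.array(telemetry.get_ft_force())-n)
```

```text
0.0095 0.2
0.011 -0.14
0.0125 0.3
0.014 0.34
0.0155 0.18
0.017 0.45
0.0185 0.16
0.02 0.34
0.0215 0.28
0.023 0.61
contact None 11.7167 [-0.24701713  0.34440081  0.03174594]
```

Run:
```python
from h import *
print(telemetry.get_position(),pose(.023)[0])
a=optics.read_camera("wrist")[130:330,200:480]
for m in optics.mark_of("wrist","brake_press")[:2]:print(m)
b=optics.read_camera("scene")[70:180,200:320]
for m in optics.mark_of("scene","brake_press")[:2]:print(m)
cv2.imwrite("pics/c3.png",np.hstack([cv2.resize(a,(400,286)),cv2.resize(b,(312,286),interpolation=cv2.INTER_CUBIC)])[:,:,::-1])
```

```text
[0.53607336 0.26876854 0.22193996] [np.float64(0.5360728713858958), np.float64(0.26877522471775683), 0.222]
{'position': [237.9, 110.2], 'score': 0.57}
```

View pics/c3.png

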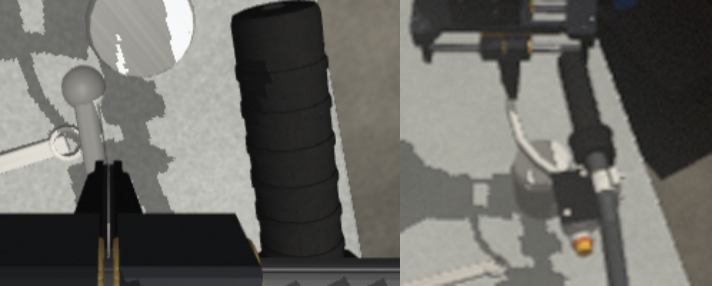

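Run:
```python
from h import *
from scipy.spatial.transform import Rotation as Ro
z=np.load("w1.npz");W1,K=z["W"],z["K"]
M=np.array(optics.calibration("wrist")["mount"])
T=np.eye(4);T[:3,:3]=Ro.from_euler("xyz",telemetry.get_tcp_rot(),degrees=True).as_matrix();T[:3,3]=telemetry.get_position();W3=T@M
def at(W,p,zz):
    d=W[:3,:3]@np.linalg.solve(K,[*p,1]);o=W[:3,3];return o+d*(zz-o[2])/d[2]
def proj(Mm,X):
    c=np.linalg.inv(Mm)@[*X,1];u=K@c[:3];return u[:2]/u[2]
for zz in(.19,.205,.225): print(zz,"ball w1",at(W1,[397,139],zz),"now",at(W3,[258,189.5],zz),"top",atz("top",[122,197],zz),"scene",atz("scene",[241,100],zz))
print("tip proj",proj(M,[0,.011,0]),proj(M,[-.01,.011,0]),proj(M,[-.01,.011,.005]),proj(M,[-.01,-.02,0]),proj(M,[-.01,.0,.012]))
```

```text
0.19 ball w1 [0.54862412 0.29950533 0.19      ] now [0.53230421 0.2966376  0.19      ] top [0.53982224 0.31621136 0.19      ] scene [0.54362019 0.33382898 0.19      ]
0.205 ball w1 [0.54371254 0.30142078 0.205     ] now [0.5340804  0.29999844 0.205     ] top [0.53790081 0.31022535 0.205     ] scene [0.54148581 0.32037698 0.205     ]
0.225 ball w1 [0.53716375 0.3039747  0.225     ] now [0.53644866 0.30447956 0.225     ] top [0.53533892 0.30224399 0.225     ] scene [0.53863996 0.30244098 0.225     ]
tip proj [275.83702102 238.70675627] [275.843251   223.21336067] [284.15470564 223.21284797] [275.92639412 243.04429429] [296.84462869 229.58957594]
```

The ball is still at its rest position (0.537, 0.303), consistent across all cameras at z = 0.225. So the shut fingertips went over the blade: the picture puts the tip about 20 mm behind the TCP, not 11 mm ahead. Nothing was touched. I'll back off, go 30 mm lower (the body still clears grip and flange) and try again.

```bash
sed -i 's/\.222\]/.192]/' h.py
python3 - <<'E'
from h import *
p,o,d=pose(-.025)
arm.move_l([p[0],p[1],.222],o,rate=.1)
print(arm.move_l(p,rate=.06,threshold=4))
arm.wait(.15)
n=np.mean([telemetry.get_ft_force() for _ in range(5)],axis=0);np.save("tare.npy",n)
go(-.008,.05)
s=-.008
while s<.012:
    s+=.002;go(s,.03);v=[]
    for _ in range(3): v.append(F(n,pose(s)[2])); arm.wait(.02)
    print(round(s,4),round(np.mean(v),2))
    if np.mean(v)>2: break
print(telemetry.get_position(),np.array(telemetry.get_ft_force())-n,telemetry.get_time_s())
cv2.imwrite("pics/w4.png",optics.read_camera("wrist")[100:340,150:480][:,:,::-1])
E
```

```text
False
-0.006 0.16
-0.004 -0.08
-0.002 -0.25
0.0 -0.61
0.002 -0.12
0.004 -0.26
0.006 -0.37
0.008 2.29
[0.51912924 0.26352291 0.19191383] [-2.10503574 -0.97159352  1.09788973] 16.2583
```

View pics/w4.png

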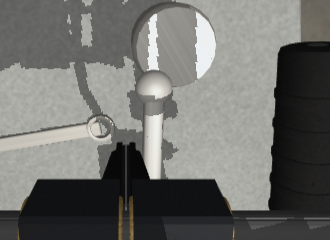

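Contact at s ≈ 7.5 mm; the blade sits just right of the finger, at about (152,150) in the crop. Now I press to firm, hold and release, monitoring force throughout.

```bash
sed -i 's/-.0475-.012+/-.0475-.0045+/' h.py
python3 - <<'E'
from h import *
n=np.load("tare.npy")
def fm(s,k=3):
    v=[]
    for _ in range(k): v.append(F(n,pose(s)[2])); arm.wait(.02)
    return float(np.mean(v))
s=0;log=[]
for s in (.004,.008,.012,.016,.019): go(s,.04); log.append((s,round(fm(s),1)))
f=0
while s<.027 and f<13:
    s+=.0007 if f<8 else .0003
    go(s,.02); f=fm(s); log.append((round(s,4),round(f,1)))
print(log)
ok=f>=12
if ok:
    t0=telemetry.get_time_s();h=[];snap=False
    while telemetry.get_time_s()-t0<3.6:
        f=fm(s,4);h.append(round(f,1))
        if f<12: s+=.0003;go(s,.02)
        elif f>18: s-=.0003;go(s,.02)
        elif not snap: cv2.imwrite("pics/w5.png",optics.read_camera("wrist")[100:340,150:480][:,:,::-1]);snap=True
    print("hold",h,"s",s,telemetry.get_position(),np.array(telemetry.get_ft_force())-n)
    go(-.04,.25)
    print("after",fm(-.04))
print(telemetry.get_time_s())
cv2.imwrite("pics/w6.png",optics.read_camera("wrist")[100:340,150:480][:,:,::-1])
E
python3 -c "
import cv2,numpy as np
cv2.imwrite('pics/c56.png',np.hstack([cv2.imread('pics/w5.png'),cv2.imread('pics/w6.png')]))"
```

```text
[(0.004, 4.4), (0.008, 4.9), (0.012, 5.6), (0.016, 5.5), (0.019, 6.3), (0.0197, 5.8), (0.0204, 6.4), (0.0211, 5.8), (0.0218, 6.6), (0.0225, 8.6), (0.0228, 9.1), (0.0231, 10.7), (0.0234, 11.5), (0.0237, 13.2)]
hold [12.4, 12.6, 12.1, 12.5, 12.8, 12.7, 12.1, 11.9, 13.5, 13.6, 13.2, 13.2, 13.3, 13.6, 13.0, 13.8, 12.9, 13.3, 13.3, 13.1, 13.1, 13.4, 13.8, 13.6, 13.5, 13.0, 13.2, 13.3, 13.8, 13.1, 12.8, 13.2, 13.1, 13.3, 13.3, 13.4, 13.3, 13.6, 13.4, 13.7, 13.4, 13.5, 13.6, 13.6, 13.2, 13.2, 12.8, 13.3, 13.4, 13.3] s 0.024000000000000004 [0.54074627 0.26803605 0.19180027] [-12.50811154   2.55462791   4.47859017]
after 0.12300118951876769
24.6333
```

View pics/c56.png

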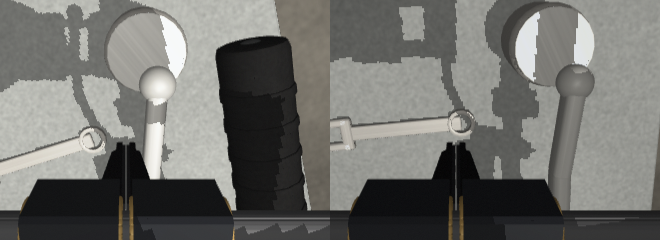

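Left, during the hold: blade pressed and well short of the grip. Right: finger clear of the lever. It went firm at about 22 mm and held 12–14 N without sinking. I'll withdraw and check the rest position before handing in.

Run:
```python
from h import *
p=telemetry.get_position()
arm.move_l([p[0]-.04,p[1],.36],rate=.2)
arm.move_ptp([.30,.42,.36],[-90,0,-90])
cv2.imwrite("pics/top7.png",optics.read_camera("top")[:,:,::-1])
for n,z in dict(brake_press=.225,clutch_mid=.225,fluid_bottle=0,grease_can=0,wrench=0,parts_dish=0).items():
    for m in optics.mark_of("top",n)[:1]: print(n,round(m["score"],2),np.round(m["position"],1),np.round(atz("top",m["position"],z),3))
print(telemetry.get_ft_force(),telemetry.get_time_s())
a=cv2.imread("pics/top.png");b=cv2.imread("pics/top7.png")
cv2.imwrite("pics/cmp.png",np.vstack([x[120:300,90:490] for x in(a,b)]))
```

```text
brake_press 0.55 [141.  200.5] [0.528 0.263 0.225]
clutch_mid 0.85 [442.2 189.7] [ 0.554 -0.356  0.225]
fluid_bottle 0.85 [416.2 201.2] [ 0.557 -0.368  0.   ]
grease_can 0.77 [158.2 196.3] [0.567 0.298 0.   ]
wrench 0.7 [192.1 256.1] [0.413 0.205 0.   ]
parts_dish 0.92 [365.8 262.3] [ 0.401 -0.236  0.   ]
[ 0.641226   -1.18495952  0.31290349] 26.8917
```

View pics/cmp.png

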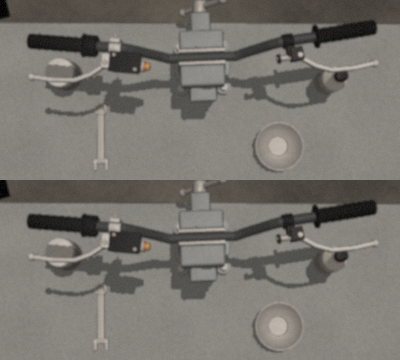

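Before (upper) and after (lower) match: brake lever ball at (31,77) and (31,257), which is the same place. The clutch lever, bottle, can, wrench and dish have not moved.

```bash
python3 -c "
from h import *
job_done();print(telemetry.get_time_s())"
```

```text
the job is handed in; nothing more can be done
the job is handed in; nothing more can be done
```

The brake lever was pressed until it went firm, held, let go and found back at rest, and the job was handed in at about 27 s of robot time.

- **Press:** I used the outside of the shut fingers. The spring took about 4 to 6.5 N, and the lever went firm at about 22 mm of travel.
- **Hold:** I kept 12 to 14 N on it for at least 3.6 s. It did not sink. I advanced the finger once, by 0.3 mm, early in the hold to bring the force back above 12 N.
- **Release:** I took the fingers back in one quick move, and the force dropped to about zero.
- **Last checks:** In the final top picture the brake lever, clutch lever, bottle, can, wrench and dish look the same as at the start. The networks' positions agree to within a few mm for all but the dish, which they put 12 mm away. The before-and-after pictures do not show it moving, so I took that as network error. The arm finished clear of everything.

**First try missed:** The first approach passed over the blade without touching it. With the gripper shut, the fingertips ended about 20 mm behind the TCP in the picture, not 11 mm ahead as stated. I backed off, went 30 mm lower and made contact normally.

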